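Set the body-post stop collar to the fork gauge

ROBOT

A 7-joint arm with a two-finger parallel gripper is mounted at the origin on the work surface. World frame = base frame: x ahead of the robot, y to its left, z up, the work surface at z = 0. Lengths are in m, angles in rad, forces in N, time in s.
With the tool pointing down it reaches from about 0.4 to 0.875 m from the base axis. Payload 19.3 kg.
Tool frame: the origin (TCP) lies midway between the tips of the shut fingers; the grasp point (between the pads) lies 19 mm behind it; z points along the fingers, y is the direction in which the jaws open and shut (so a half turn about z gives the same grasp; the last joint's range is limited). The gripper opens to 85 mm and grips with 20 to 120 N. Pads are 22 mm wide; open, the fingers measure 114 mm over their backs; the gripper's body (76 mm by 85 mm) begins 54 mm behind the grasp point. The pads swing forward as they close: fully open they stand 13 mm farther back than shut.
Start: joints at [1.255, 0.521, -0.036, 1.599, 0.021, 1.021, -0.113], TCP at [0.152, -0.606, 0.231] pointing down, gripper open.
Joint ranges: [-2.91, 2.91], [-0.3, 2.13], [-1.5, 1.42], [0.17, 2.43], [-1.26, 4.41], [0.16, 1.93], [-2.52, 2.52]. Speed limits (rad/s): [1.89, 1.89, 2.39, 2.39, 3.01, 3.01, 3.01].

INTERFACE

Orientations are given as [roll, pitch, yaw] about the fixed x, y, z axes, in that order (R = Rz(yaw) Ry(pitch) Rx(roll)).
In Python, from workcell import bot, eyes gives the robot as it stands. The module is installed in compiled form; this text tells all that it offers.
- The arm moves only by the shell command python3 -m jog 'ROWS' [FORCE]. ROWS is JSON, a list of rows, each an object with "delta_pos": the shift along the world's x, y, z in mm, a list of three; "spin": the turn about the world's z in rad; "claw": the closure, from 0 (fully open) to 1 (shut). In form: [{"delta_pos": [tx, ty, tz], "spin": spin, "claw": claw}, ...]. A call has 1 to 8 rows; each row is the pose to reach, as a shift and turn from the pose measured when the call began; what a row does not reach only later rows make up. A row lasts 1/10 s, in which the tool goes at most 50 mm and 8.59 degrees, less where a joint would pass 70% of its speed; a pose out of reach is approached as far as the arm can. A call with a gripper value outside its range is refused whole. The fingers move at their own pace and stop on an object; FORCE is the grip in N (left out, the last holds). Time passes only in rows, so rows that repeat a pose let the fingers close. It gives the time, the measured TCP pose, the force and the opening at its end, in the units of the state.
- bot.observe(): the state, without advancing time (a new reading comes with each control period).
- eyes.grab_frame(name): name is "scene" or "top" or "wrist"; returns the picture (384x512x3 uint8, blue, green, red); there is no depth.
- eyes.camera_params(name): a dict with "fx", "fy", "cx", "cy" (pixels), "k1" (the pictures are not rectified: a ray, as slopes to the right and down, at radius r is drawn at 1 + k1 r^2 times it, then the intrinsics apply), "origin" and "attitude" of the camera in the world. Camera axes: x right, y up, looking along -z (the intrinsics and any distortion apply to the point x, -y, -z); pixel columns grow to the right and rows downward; lengths in m; the calibration is good to about 2 mm. A picture is of the moment at which its call begins: read the wrist's pose just before it. camera_params takes no time and is no camera call; for the wrist camera it gives the pose at the moment of the call.
- bot.job_done(): hands the job in, once; it reports no verdict.
The state is a dict: "clock": time; "qpos": joint angles; "qd": joint speeds; "joint_efforts": joint torques, N m; "position": TCP position; "tool_rot": TCP orientation; "force": force on the tool from outside, world axes, zero at the start; "moment": the same for the moment, N m; "grip_width": finger opening in m.
Only numpy, scipy, OpenCV 4.12 (cv2) and the standard library are available. Lean on these libraries where they do the work, as an engineer would, in place of code of your own. Each camera call takes 0.05 s, during which the arm holds its last target. There are 200 camera calls.

TASK

Slide the aluminium fork gauge onto the foot of the setting stand so that it lies flat there with the chrome threaded post fully home in its slot, and let go of it. Then screw the knurled stop collar down the post until it nips the gauge snugly: a firm touch of about 5 to 15 N, never squeezing it, or ramming the post, with more than 20 N. Leave the gauge nipped under the collar, hands off, and the other things on the table where they are.

Things in the scene. Friction and masses are not known exactly. Their poses are not given: they have to be found in the camera images.
- stand: fixed setting stand: a dark steel disc foot, 120 mm across and 10 mm thick, lying on the table, with an upright chrome threaded post of 12 mm diameter on its axis whose top is 77.5 mm above the table. Origin on the axis at the table surface, z up; the stand is round, so the gauge may be slid on from any side.
- foot_top (a point): point on the post's axis at the upper face of the foot, 10 mm above the table; the gauge must lie on this face.
- collar: aluminium stop collar screwed on the post: a flange 50 mm across and 5 mm thick at the bottom, above it a knurled hub of 32 mm diameter and 24 mm height. Origin on the axis at the centre of the flange's flat underside, z up; it turns with the collar. At the start the underside stands 30 to 37 mm above the foot's upper face, so 5 to 15 mm above the shoe of a gauge lying there.
- collar_hub (a point): centre of the knurled hub, 17 mm above the collar's underside: grip here from above, fingertips just above the flange; the post stands up between the fingers, at most 41 mm above the flange's upper face when the collar is down on the gauge.
- post_top (a point): centre of the post's top end. Right-hand thread of 30 mm lead: the collar goes down 4.77 mm per radian of clockwise turn (seen from above). Drag 0.15 N m, of which less than 0.1 still shows at standstill after a small turn; it stays put when left. Bearing on the gauge adds 0.01 to 0.03 N m per newton of squeeze, and is stiff: 0.15 rad past first touch may already exceed 20 N.
- gauge: loose aluminium fork gauge lying on the table, 0.16 to 0.25 kg, handle 22 mm high. Origin at its underside, in the slot where the axis of the post belongs; +x points from the handle to the open end of the fork, z up. Two prongs, 46 mm across their outsides, reach to x = +24 mm; the slot is 15.5 to 16 mm wide and ends in a flat wall at x = -7 mm (the post against it has its axis at x = -1 mm).
- gauge_grip (a point): middle of the gauge's handle, at x = -80 mm, 11 mm above its underside: grip here across the 22 mm width (y), clear of post and collar. The handle runs from x = -110 to -32 mm; the 46 mm wide bridge from there to the slot.
- receiver: bystander: loose black plastic receiver box, 45 x 30 x 16 mm, origin under its centre. Leave alone.
- spur: bystander: loose steel spur gear lying flat, 49 mm across, 13 mm high at its boss, origin under its centre. Leave alone.
- pack_a: bystander: blue hard-cased battery pack, 46 x 25 x 138 mm, standing upright in the right-hand (-y) slot of the bamboo rack, origin under its centre. Leave alone.
- pack_b: bystander: the same pack in the left-hand (+y) slot of the bamboo rack (70 x 100 x 110 mm). Leave alone.
- charger: fixed grey metal charger, 110 x 150 x 59 mm, with a ridged knob 16 mm high on its top, origin under its centre. Not used.
- gauge_fork (a point): the gauge's origin raised by 22 mm. The fork carries a U-shaped steel height shoe, 6 mm thick, whose flat top takes the collar; it has been preset, firmly, somewhere from 22.0 to 24.5 mm above the gauge's underside. No reading tells where: find it by feel and do not push it down.
There are look-alikes about, which are no part of the job. Several things look just like the gauge: the one meant starts farthest from the robot's base.

How it is judged:
By the outcome, as a careful person would: the job done as asked, in the order asked, and still so for the second after the job is handed in, with the robot touching nothing.
It also fails if it takes over 72 s, if anything falls off the work surface, if the arm or the gripper's body presses on something with over 40 N, if the wrist force passes 120 N, or if a joint passes its speed limit or range.

## Working session

There is one attempt and no reset: what is moved stays moved. The work goes in short steps, Python scripts to look and compute and a shell command to move; the robot and the scene stay as the last step left them, time stands still between calls to the robot, and variables do not carry over. Pictures are saved under pics/ and viewed, about 8 in all and at most 12, crops included, and the job is handed in when it is done.

```bash
mkdir -p pics; ls; cat > h.py <<'E'
import numpy as np, cv2
from workcell import bot, eyes
from scipy.spatial.transform import Rotation as R
def cam(n):
    p=eyes.camera_params(n); a=np.array(p['attitude'],float)
    Rm=a if a.shape==(3,3) else R.from_euler('xyz',a).as_matrix()
    return p,Rm,np.array(p['origin'])
def ray(c,u,v):
    p,Rm,o=c; d=np.array([(u-p['cx'])/p['fx'],(v-p['cy'])/p['fy']]); s=d.copy()
    for _ in range(30): s=d/(1+p['k1']*(s@s))
    return Rm@np.array([s[0],-s[1],-1.])
def onz(c,u,v,z):
    d=ray(c,u,v); o=c[2]; return o+d*(z-o[2])/d[2]
def proj(c,P):
    p,Rm,o=c; q=Rm.T@(np.array(P)-o); s=np.array([q[0],-q[1]])/-q[2]; s=s*(1+p['k1']*(s@s))
    return np.array([p['fx']*s[0]+p['cx'],p['fy']*s[1]+p['cy']])
E
python3 - <<'E'
from h import *
np.set_printoptions(precision=4,suppress=True)
print(bot.observe())
for n in ['scene','top','wrist']:
    print(n,eyes.camera_params(n))
for n in ['scene','top']:
    cv2.imwrite(f'pics/{n}0.png',cv2.resize(eyes.grab_frame(n),(800,600),interpolation=cv2.INTER_CUBIC))
E
```

```text
pics
{'clock': 0.0, 'qpos': array([ 1.2548,  0.522 , -0.0363,  1.6   ,  0.0212,  1.0211, -0.1128]), 'qd': array([-0.001 , -0.0002, -0.0022, -0.0008, -0.0002, -0.0009, -0.0009]), 'joint_efforts': array([  0.0001, -92.7091,   1.9809, -36.9938,   0.0181,   0.0079,
         0.0001]), 'position': array([ 0.152 , -0.6059,  0.2307]), 'tool_rot': array([-3.1405,  0.0001,  0.2458]), 'force': array([ 0.0467, -0.3398, -0.8257]), 'moment': array([ 0.0077, -0.0031, -0.0009]), 'grip_width': 0.08520805777048802}
scene {'fx': 432.19545337008407, 'fy': 432.19545337008407, 'cx': 261.00375777768, 'cy': 191.91317702467802, 'k1': -0.022252982713361964, 'origin': array([0.8512, 0.5221, 0.9813]), 'attitude': array([ 0.6227, -0.0017,  2.4943])}
top {'fx': 349.23303153213106, 'fy': 349.23303153213106, 'cx': 252.31037692181934, 'cy': 194.10170114760666, 'k1': -0.08714055435085152, 'origin': array([ 0.236 , -0.0008,  1.1947]), 'attitude': array([ 0.2173, -0.0008, -1.5718])}
wrist {'fx': 277.63103623872485, 'fy': 277.63103623872485, 'cx': 253.94630186742373, 'cy': 188.62991643953083, 'k1': -0.05090455828969291, 'origin': array([ 0.2167, -0.5884,  0.3737]), 'attitude': array([-0.2658, -0.0001, -1.3248])}
```

View pics/top0.png

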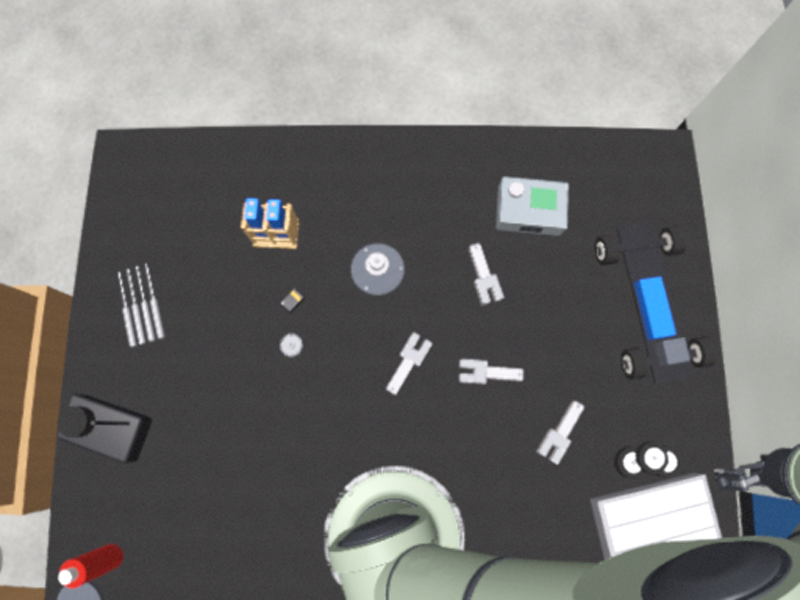

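View pics/scene0.png

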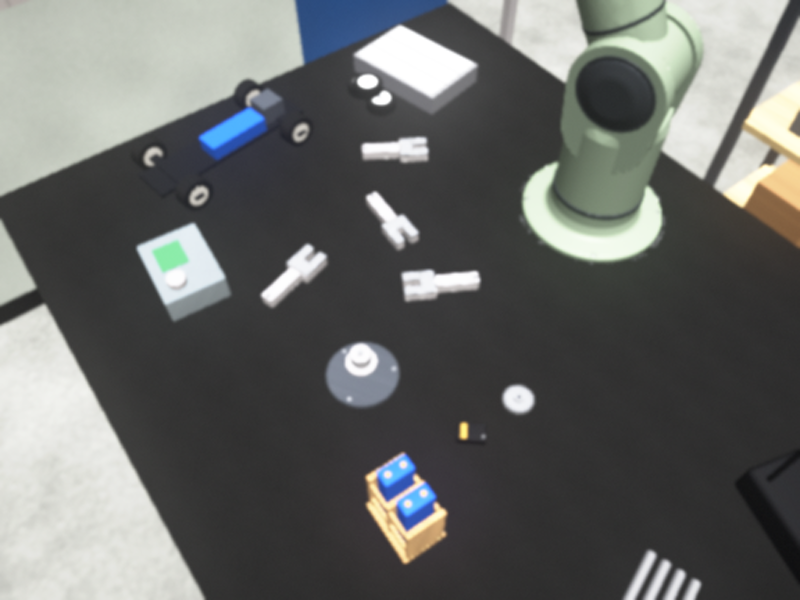

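Top view: stand at (377,268), four fork gauges at about (485,275), (410,362), (490,372) and (562,433), and the base at (395,530). The gauge at (485,275) looks farthest; I'll measure it.

```bash
python3 - <<'E'
from h import *
np.set_printoptions(precision=4,suppress=True)
c=cam('top'); s=512/800
for u,v in [(485,275),(410,362),(490,372),(562,433)]:
    P=onz(c,u*s-.2,v*s-.2,.02); print('gauge',P,np.hypot(P[0],P[1]))
im=cv2.imread('pics/top0.png')
def comb(P,yaw): # outline of gauge
    a=np.array([[-110,-11],[-32,-11],[-32,-23],[24,-23],[24,-8],[-7,-8],[-7,8],[24,8],[24,23],[-32,23],[-32,11],[-110,11]])/1000
    return a
# blob + fit by rendering in raw pictures
from scipy.optimize import minimize
def frame(n): return cv2.cvtColor(cv2.resize(cv2.imread(f'pics/{n}0.png'),(2048,1536),interpolation=cv2.INTER_CUBIC),cv2.COLOR_BGR2GRAY)
def fit(n,x0):
    c=cam(n); g=frame(n); k=4
    uv=proj(c,[x0[0],x0[1],.02])*k; m=(g>110).astype(np.uint8); 
    N,l,st,ce=cv2.connectedComponentsWithStats(m); i=l[int(uv[1]),int(uv[0])]
    if i==0: i=1+np.argmin(np.linalg.norm(ce[1:]-uv,axis=1))
    M=l==i; print(n,'area',st[i])
    a=comb(0,0)
    def ren(x):
        r=np.array([[np.cos(x[2]),-np.sin(x[2])],[np.sin(x[2]),np.cos(x[2])]])
        out=np.zeros(g.shape,np.uint8)
        for z in (0,.011,.022):
            q=a@r.T+x[:2]; pts=np.array([proj(c,[*w,z])*k+k/2-.5 for w in q])
            cv2.fillPoly(out,[np.round(pts).astype(int)],1)
        return out>0
    f=lambda x:np.sum(ren(x)^M)
    best=None
    for dy in np.arange(-.3,.31,.15):
        res=minimize(f,[x0[0],x0[1],x0[2]+dy],method='Nelder-Mead',options=dict(initial_simplex=np.array([x0[0],x0[1],x0[2]+dy])+np.array([[0,0,0],[.008,0,0],[0,.008,0],[0,0,.1]])))
        if best is None or res.fun<best.fun: best=res
    print(n,best.x,best.fun)
P=onz(c,488*s,290*s,.022); H=onz(c,478*s,252*s,.022)
x0=[P[0],P[1],np.arctan2(*(P-H)[1::-1])]; print('x0',x0)
for n in ['top','scene']: fit(n,x0)
# stand
for n,(u,v) in dict(top=(377,268),scene=(363,374)).items():
    c=cam(n); print('stand disc',n,onz(c,u*s,v*s,.01))
for n,(u,v) in dict(top=(377,262),scene=(361,354)).items():
    c=cam(n); print('post/hub',n,[onz(c,u*s,v*s,z) for z in (.07,.0775)])
E
```

```text
gauge [ 0.5607 -0.2044  0.02  ] 0.5967742590185385
gauge [ 0.3664 -0.0352  0.02  ] 0.3680497423463978
gauge [ 0.3443 -0.2075  0.02  ] 0.40195566612292
gauge [ 0.2138 -0.3572  0.02  ] 0.4162387696190686
x0 [np.float64(0.5249166338493294), np.float64(-0.21010006352687963), np.float64(-2.9279896644711245)]
top area [1201  621   91  158 6928]
top [ 0.5278 -0.2136 -2.8551] 637.0
scene area [  667   623   171   164 11591]
scene [ 0.5243 -0.2139 -2.8731] 1358.0
stand disc top [0.5791 0.0368 0.01  ]
stand disc scene [0.5784 0.0419 0.01  ]
post/hub top [array([0.5751, 0.035 , 0.07  ]), array([0.5729, 0.0347, 0.0775])]
post/hub scene [array([0.5772, 0.0402, 0.07  ]), array([0.5794, 0.0442, 0.0775])]
```

The farthest gauge is at about (0.526, -0.214) with yaw -2.865; both cameras agree to 3 mm. The stand is at about (0.578, 0.039). I'll move above the gauge handle at about (0.603, -0.192).

```bash
python3 -m jog '[{"delta_pos":[35,32,0],"spin":0.0,"claw":0},{"delta_pos":[70,64,0],"spin":0.0,"claw":0},{"delta_pos":[105,96,0],"spin":0.0,"claw":0},{"delta_pos":[140,128,0],"spin":0.0,"claw":0},{"delta_pos":[175,160,0],"spin":0.0,"claw":0},{"delta_pos":[210,192,0],"spin":0.0,"claw":0},{"delta_pos":[245,224,0],"spin":0.0,"claw":0},{"delta_pos":[280,256,0],"spin":0.0,"claw":0}]'
python3 -c "
from h import *
print(bot.observe()['qpos'])"
```

```text
clock: 0.9
position: [0.433, -0.3484, 0.2307]
tool_rot: [-3.14, 0.0, 0.246]
force: [1.4, -1.4, 0.0]
grip_width: 0.0853
[ 0.66619342  0.41461425 -0.12766734  1.78061759  0.06228214  0.95121192
 -0.81214655]
```

```bash
python3 -m jog '[{"delta_pos":[35,32,-10],"spin":0.03,"claw":0},{"delta_pos":[70,64,-20],"spin":0.03,"claw":0},{"delta_pos":[105,96,-40],"spin":0.03,"claw":0},{"delta_pos":[140,128,-60],"spin":0.03,"claw":0},{"delta_pos":[170,156,-80],"spin":0.03,"claw":0},{"delta_pos":[170,156,-80],"spin":0.03,"claw":0},{"delta_pos":[170,156,-80],"spin":0.03,"claw":0}]'
python3 - <<'E'
from h import *
np.set_printoptions(precision=4,suppress=True)
c=cam('wrist'); im=eyes.grab_frame('wrist'); np.savez('w1.npz',im=im)
# predicted outline overlay
x=[.526,-.2137,-2.865]
cv2.imwrite('pics/w1.png',cv2.resize(im,(800,600),interpolation=cv2.INTER_CUBIC))
import pickle; pickle.dump(c,open('w1.pkl','wb')); print(c[2])
a=np.array([[-110,-11],[-32,-11],[-32,-23],[24,-23],[24,-8],[-7,-8],[-7,8],[24,8],[24,23],[-32,23],[-32,11],[-110,11]])/1000
for q in a:
    w=R.from_euler('z',x[2]).apply([*q,0])+[x[0],x[1],.022]; print(q*1000,proj(c,w)*800/512)
E
```

```text
clock: 1.6
position: [0.603, -0.1912, 0.1496]
tool_rot: [-3.139, 0.002, 0.278]
force: [-0.2, -0.8, -0.9]
grip_width: 0.085
[ 0.6675 -0.1718  0.2924]
[-110.  -11.] [382.1607 238.312 ]
[-32. -11.] [383.0528 354.2008]
[-32. -23.] [365.2113 354.1607]
[ 24. -23.] [366.7549 427.2059]
[24. -8.] [387.8989 427.2697]
[-7. -8.] [387.688 387.827]
[-7.  8.] [410.927  387.8602]
[24.  8.] [410.4603 427.3018]
[24. 23.] [431.6027 427.2983]
[-32.  23.] [433.6161 354.2587]
[-32.  11.] [415.7762 354.2477]
[-110.   11.] [417.3802 238.3635]
```

View pics/w1.png

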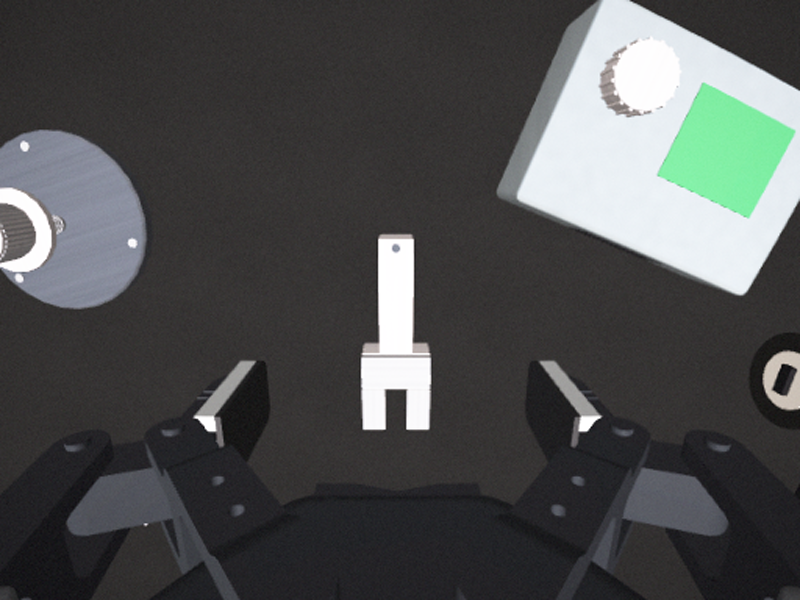

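The wrist view shows the gauge where predicted, within 2 mm: handle end (396,238), fork tips (361..430,430). The stand is at upper left. Descending to grip.

```bash
python3 -m jog '[{"delta_pos":[-1,1,-40],"spin":0,"claw":0.2},{"delta_pos":[-1,1,-80],"spin":0,"claw":0.4},{"delta_pos":[-1,1,-115],"spin":0,"claw":0.4},{"delta_pos":[-1,1,-135],"spin":0,"claw":0.4},{"delta_pos":[-1,1,-145],"spin":0,"claw":0.4},{"delta_pos":[-1,1,-145],"spin":0,"claw":0.4}]' 50
python3 -m jog '[{"delta_pos":[0,0,0],"spin":0,"claw":0.7},{"delta_pos":[0,0,0],"spin":0,"claw":1},{"delta_pos":[0,0,0],"spin":0,"claw":1},{"delta_pos":[0,0,0],"spin":0,"claw":1},{"delta_pos":[0,0,0],"spin":0,"claw":1},{"delta_pos":[0,0,0],"spin":0,"claw":1}]' 50
```

```text
clock: 2.25
position: [0.601, -0.1924, 0.0049]
tool_rot: [-3.14, 0.002, 0.275]
force: [-1.2, 0.0, 1.1]
grip_width: 0.0514
clock: 2.85
position: [0.6017, -0.1929, 0.0066]
tool_rot: [-3.141, 0.001, 0.274]
force: [-1.2, -0.3, 8.3]
grip_width: 0.0209
```

```bash
python3 -m jog '[{"delta_pos":[0,0,15],"spin":0,"claw":1},{"delta_pos":[15,0,40],"spin":0,"claw":1},{"delta_pos":[50,0,50],"spin":0,"claw":1},{"delta_pos":[85,0,50],"spin":0,"claw":1},{"delta_pos":[120,20,50],"spin":0,"claw":1},{"delta_pos":[140,50,50],"spin":0,"claw":1},{"delta_pos":[140,90,50],"spin":0,"claw":1},{"delta_pos":[140,130,50],"spin":0,"claw":1}]'
python3 -m jog '[{"delta_pos":[0,40,0],"spin":0,"claw":1},{"delta_pos":[0,80,0],"spin":0,"claw":1},{"delta_pos":[0,120,0],"spin":0,"claw":1},{"delta_pos":[0,140,0],"spin":0,"claw":1},{"delta_pos":[0,140,0],"spin":0,"claw":1},{"delta_pos":[0,140,0],"spin":0,"claw":1}]'
python3 - <<'E'
from h import *
import pickle
np.set_printoptions(precision=4,suppress=True)
o=bot.observe(); print(o['position'],o['tool_rot'],o['force'],o['moment'],o['grip_width'],o['qpos'])
c=cam('wrist'); im=eyes.grab_frame('wrist'); cv2.imwrite('pics/w2.png',cv2.resize(im,(800,600),interpolation=cv2.INTER_CUBIC)); pickle.dump(c,open('w2.pkl','wb'))
s=[eyes.grab_frame(n) for n in('top','scene')]
cv2.imwrite('pics/t2r.png',s[0]);cv2.imwrite('pics/s2r.png',s[1])
for n,i in zip(('top','scene'),s):
    cc=cam(n); u,v=proj(cc,[.6,.04,.04]).astype(int); print(n,u,v)
    cr=i[v-50:v+50,u-66:u+66]; cv2.imwrite(f'pics/{n}2.png',cv2.resize(cr,(792,600),interpolation=cv2.INTER_CUBIC))
E
```

```text
clock: 3.65
position: [0.7421, -0.0617, 0.058]
tool_rot: [3.142, -0.0, 0.274]
force: [0.1, 0.7, -1.5]
grip_width: 0.0208
clock: 4.25
position: [0.7424, 0.078, 0.0592]
tool_rot: [3.141, -0.001, 0.274]
force: [0.4, -1.4, -2.0]
grip_width: 0.0207
[0.7424 0.078  0.0592] [ 3.141  -0.0012  0.274 ] [ 0.365  -1.4162 -2.042 ] [-0.0318 -0.0389 -0.016 ] 0.020674510071871294 [-0.1212  0.9003 -0.1144  1.3402  0.1145  0.9062 -1.5599]
top 240 163
scene 224 237
```

View pics/w2.png

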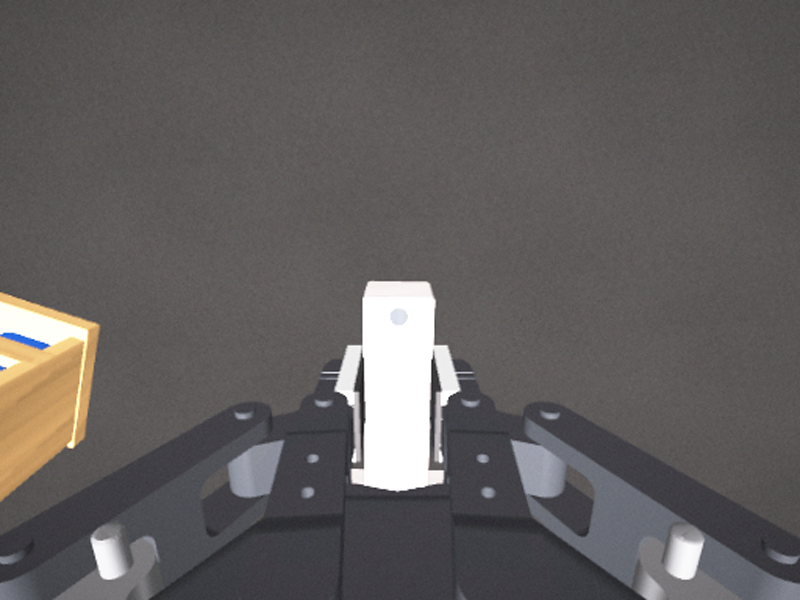

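View pics/scene2.png

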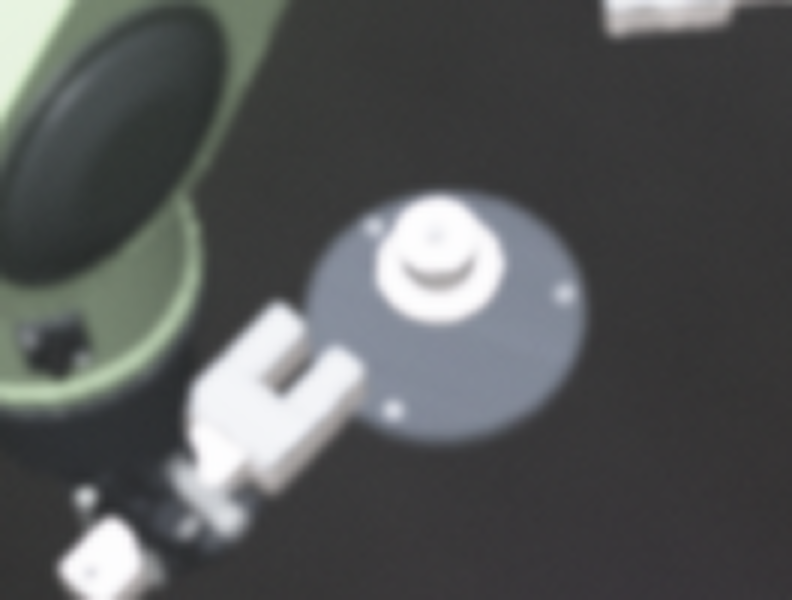

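Both are visible in the scene crop: fork tips at about (293,312) and (350,358), foot spanning (307..588, 190..440). I'll fit the foot circle and the in-hand fork in the same images, so that camera bias cancels.

```bash
python3 - <<'E'
from h import *
from scipy.optimize import least_squares
np.set_printoptions(precision=4,suppress=True)
th=np.linspace(0,2*np.pi,72,endpoint=False)
for n,f in [('top','t2r'),('scene','s2r')]:
    c=cam(n); k=6; im=cv2.imread(f'pics/{f}.png'); g=cv2.GaussianBlur(cv2.cvtColor(im,cv2.COLOR_BGR2GRAY).astype(np.float32),(0,0),.8)
    samp=lambda P:cv2.remap(g,*[np.float32([[p[i]] for p in P]) for i in (0,1)],cv2.INTER_CUBIC)[:,0]
    x=np.array([.578,.039])
    rr=np.linspace(.052,.068,33)
    for it in range(4):
        pts=[];
        for t in th:
            P=[proj(c,[x[0]+r*np.cos(t),x[1]+r*np.sin(t),.0095]) for r in rr]
            s=samp(P); d=np.diff(s); i=np.argmin(d)
            if d[i]<-1.5 and 1<i<30 and s.max()<150 and s[-1]<70:pts.append(x+(rr[i]+.00025)*np.array([np.cos(t),np.sin(t)]))
        pts=np.array(pts)
        r=least_squares(lambda q:np.hypot(*(pts-q[:2]).T)-q[2],[*x,.06],loss='soft_l1',f_scale=.0005); x=r.x[:2]
    print(n,'foot',r.x,len(pts))
o=bot.observe()['position']
c=cam('scene'); q=lambda u,v:np.array([158+u/6-.4,187+v/6-.4])
for nm,(u,v) in dict(Ltip_out=(278,298),Ltip_in=(308,325),Rtip_in=(333,345),Rtip_out=(367,372),slotL=(263,380),slotR=(288,393)).items():
    P=onz(c,*q(u,v),.0526+.023); d=P-o; yaw=.274+np.pi
    print(nm,P, 'gauge frame rel TCP', R.from_euler('z',-yaw).apply(d)[:2]*1000)
E
```

```text
Traceback (most recent call last):
ValueError: operands could not be broadcast together with shapes (0,) (2,)
```

View pics/top2.png

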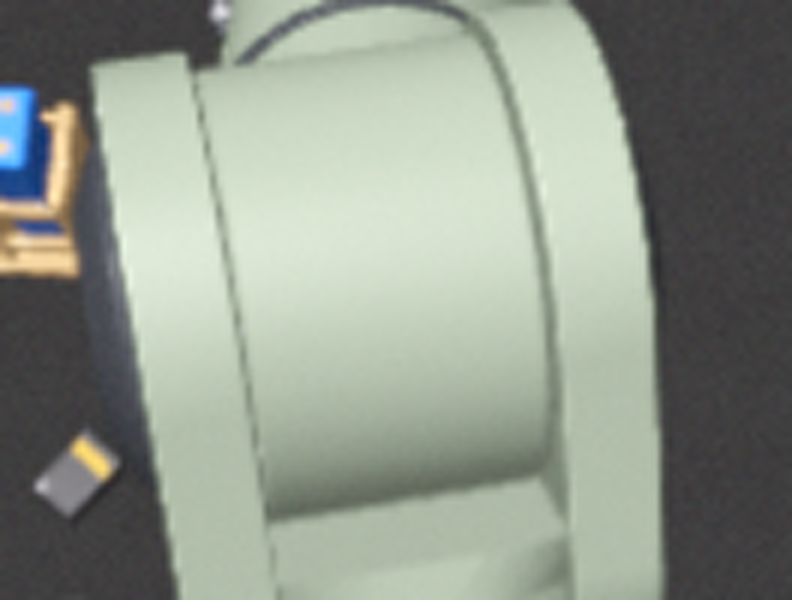

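The top view is blocked by the arm, so I'll use the first top frame and the w1 wrist frame for the stand.

```bash
cat > foot.py <<'E'
from h import *
import pickle
from scipy.optimize import least_squares
np.set_printoptions(precision=4,suppress=True)
th=np.linspace(0,2*np.pi,90,endpoint=False)
def foot(c,im,thr,name,R0=.06,z=.0095,x=(.578,.039),sgn=-1):
    x=np.array(x); g=cv2.GaussianBlur(cv2.cvtColor(im,cv2.COLOR_BGR2GRAY).astype(np.float32),(0,0),.8)
    rr=np.linspace(R0-.008,R0+.008,33)
    for it in range(5):
        pts=[]
        for t in th:
            P=np.float32([proj(c,[x[0]+r*np.cos(t),x[1]+r*np.sin(t),z]) for r in rr])
            if P.min()<2 or P[:,0].max()>509 or P[:,1].max()>381: continue
            s=cv2.remap(g,P[:,:1].copy(),P[:,1:].copy(),cv2.INTER_CUBIC)[:,0]; d=np.diff(s); i=np.argmin(d)
            if d[i]<-thr and 1<i<30: pts.append(x+(rr[i]+.00025)*np.array([np.cos(t),np.sin(t)]))
        pts=np.array(pts)
        if len(pts)<8: print(name,'few',len(pts)); return
        r=least_squares(lambda q:np.hypot(*(pts-q[:2]).T)-q[2],[*x,R0],loss='soft_l1',f_scale=.0005); x=r.x[:2]
    print(name,r.x,len(pts),'rms',np.sqrt(np.mean(r.fun**2)))
E
python3 - <<'E'
from foot import *
small=lambda p:cv2.resize(cv2.imread(p),(512,384),interpolation=cv2.INTER_AREA)
foot(cam('top'),small('pics/top0.png'),1,'top0')
foot(cam('scene'),small('pics/scene0.png'),1,'scene0')
foot(cam('scene'),cv2.imread('pics/s2r.png'),1,'scene2')
foot(pickle.load(open('w1.pkl','rb')),np.load('w1.npz')['im'],1,'w1')
o=bot.observe()['position']
c=cam('scene'); q=lambda u,v:np.array([158+u/6-.4,187+v/6-.4])
for nm,(u,v) in dict(Ltip_out=(278,298),Ltip_in=(308,325),Rtip_in=(333,345),Rtip_out=(367,372),slotL=(263,380),slotR=(288,393)).items():
    P=onz(c,*q(u,v),.0526+.023); d=P-o; yaw=.274+np.pi
    print(nm,P, 'gauge frame rel TCP', R.from_euler('z',-yaw).apply(d)[:2]*1000)
E
```

```text
top0 [0.5788 0.0374 0.06  ] 90 rms 0.0011696210559935256
scene0 [0.5789 0.0393 0.06  ] 89 rms 0.0014904088141887413
scene2 [0.5785 0.0393 0.0595] 82 rms 0.0018800276771400342
w1 [0.5789 0.038  0.0594] 63 rms 0.0011374515970947027
Ltip_out [0.6464 0.0263 0.0756] gauge frame rel TCP [105.9984  22.296 ]
Ltip_in [0.6436 0.0439 0.0756] gauge frame rel TCP [103.994    4.5961]
Rtip_in [0.6406 0.0574 0.0756] gauge frame rel TCP [103.1925  -9.2328]
Rtip_out [0.6366 0.0755 0.0756] gauge frame rel TCP [102.1809 -27.7585]
slotL [0.6711 0.0539 0.0756] gauge frame rel TCP [74.7434  2.4097]
slotR [0.6664 0.0646 0.0756] gauge frame rel TCP [76.4    -9.1874]
```

Bias-corrected stand position: about (0.5788, 0.0372). The fork origin is 80 mm ahead of the TCP, as given. Aligning laterally and lowering just outside the foot.

```bash
python3 -m jog '[{"delta_pos":[-1.4,4.8,-15],"spin":0,"claw":1},{"delta_pos":[-1.4,4.8,-30],"spin":0,"claw":1},{"delta_pos":[-1.4,4.8,-40],"spin":0,"claw":1},{"delta_pos":[-1.4,4.8,-40],"spin":0,"claw":1},{"delta_pos":[-1.4,4.8,-40],"spin":0,"claw":1}]'
python3 - <<'E'
from h import *
np.set_printoptions(precision=4,suppress=True)
o=bot.observe(); print(o['position'],o['tool_rot'],o['force'],o['moment'])
i=eyes.grab_frame('scene'); cv2.imwrite('pics/s3r.png',i)
cr=i[205:275,165:259]; cv2.imwrite('pics/scene3.png',cv2.resize(cr,None,fx=8,fy=8,interpolation=cv2.INTER_CUBIC))
# predicted outlines in this image
c=cam('scene'); p=o['position']; yaw=o['tool_rot'][2]+np.pi; x=R.from_euler('z',yaw)
z=p[2]-.0066+.022
big=cv2.resize(cr,None,fx=8,fy=8,interpolation=cv2.INTER_CUBIC)
a=np.array([[-32,-23],[24,-23],[24,-8],[-7,-8],[-7,8],[24,8],[24,23],[-32,23]])/1000
Q=[proj(c,np.array([p[0],p[1],z])+x.apply([q[0]+.08,q[1],0])) for q in a]
Q=np.int32([[(u-165+.5)*8,(v-205+.5)*8] for u,v in Q]); cv2.polylines(big,[Q],True,(0,0,255),1)
t=np.linspace(0,2*np.pi,80); F=[proj(c,[.5788+.06*np.cos(k),.0372+.06*np.sin(k),.01]) for k in t]
cv2.polylines(big,[np.int32([[(u-165+.5)*8,(v-205+.5)*8] for u,v in F])],True,(0,255,0),1)
cv2.imwrite('pics/scene3.png',big)
E
```

```text
clock: 4.9
position: [0.7409, 0.0812, 0.0181]
tool_rot: [3.141, -0.0, 0.272]
force: [-0.3, -0.8, -1.7]
grip_width: 0.0204
[0.7409 0.0812 0.0181] [ 3.1409 -0.0001  0.2719] [-0.3473 -0.7564 -1.6902] [ 0.0619 -0.0535 -0.0247]
```

View pics/scene3.png

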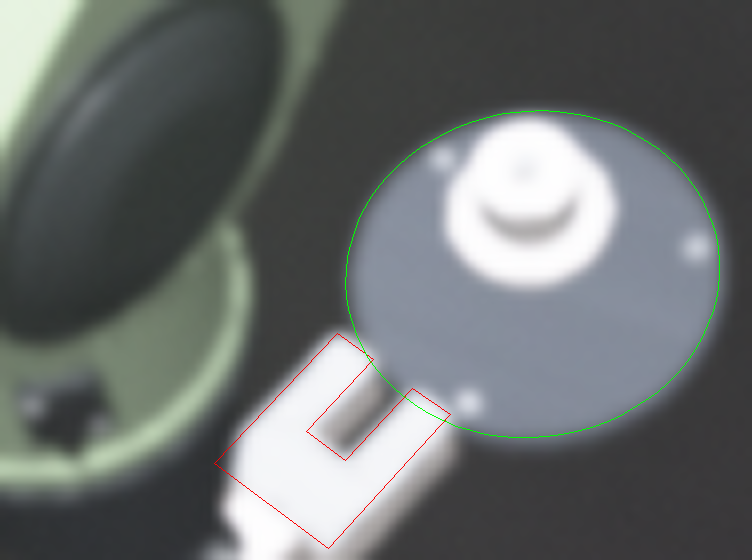

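Predicted outlines and image agree within about 2 mm, and the foot and fork offsets are similar. Advancing to slot entry while watching the side force.

```bash
python3 -m jog '[{"delta_pos":[-15,-3,0],"spin":0,"claw":1},{"delta_pos":[-30,-7,0],"spin":0,"claw":1},{"delta_pos":[-40,-10,0],"spin":0,"claw":1},{"delta_pos":[-48,-12,0],"spin":0,"claw":1},{"delta_pos":[-54,-13.5,0],"spin":0,"claw":1},{"delta_pos":[-59,-15,0],"spin":0,"claw":1},{"delta_pos":[-63,-16,0],"spin":0,"claw":1},{"delta_pos":[-63,-16,0],"spin":0,"claw":1}]'
python3 - <<'E'
from h import *
np.set_printoptions(precision=4,suppress=True)
o=bot.observe(); p=o['position'];d=np.array([.5788,.0372])-p[:2]; y=o['tool_rot'][2]+np.pi
print(p,o['tool_rot'],o['force'],o['moment'],'along,lat mm',(d@[np.cos(y),np.sin(y)])*1e3-80,(d@[-np.sin(y),np.cos(y)])*1e3)
E
```

```text
clock: 5.75
position: [0.678, 0.0651, 0.0188]
tool_rot: [3.141, -0.001, 0.272]
force: [0.5, -0.5, -1.5]
grip_width: 0.0207
[0.678  0.0651 0.0188] [ 3.1407 -0.0008  0.2718] [ 0.4631 -0.5468 -1.4996] [-0.0007 -0.1345 -0.0132] along,lat mm 23.027271604990275 0.29074245505204466
```

```bash
python3 -m jog '[{"delta_pos":[-4,-1,0],"spin":0,"claw":1},{"delta_pos":[-8,-2.1,0],"spin":0,"claw":1},{"delta_pos":[-12,-3.2,0],"spin":0,"claw":1},{"delta_pos":[-15,-4,0],"spin":0,"claw":1},{"delta_pos":[-18,-4.9,0],"spin":0,"claw":1},{"delta_pos":[-18,-4.9,0],"spin":0,"claw":1}]'
python3 - <<'E'
from h import *
np.set_printoptions(precision=4,suppress=True)
o=bot.observe(); p=o['position'];d=np.array([.5788,.0372])-p[:2]; y=o['tool_rot'][2]+np.pi
print(p,o['tool_rot'],o['force'],o['moment'],'along,lat mm',(d@[np.cos(y),np.sin(y)])*1e3-80,(d@[-np.sin(y),np.cos(y)])*1e3)
E
```

```text
clock: 6.35
position: [0.6597, 0.06, 0.0188]
tool_rot: [3.141, -0.001, 0.272]
force: [-0.1, 0.6, -2.6]
grip_width: 0.0209
[0.6597 0.06   0.0188] [ 3.1406 -0.0006  0.2717] [-0.1374  0.6484 -2.5992] [ 0.0586 -0.1136 -0.0407] along,lat mm 4.020812722887641 0.30920670940290035
```

```bash
python3 -m jog '[{"delta_pos":[-1.5,-0.4,0],"spin":0,"claw":1},{"delta_pos":[-3,-0.8,0],"spin":0,"claw":1},{"delta_pos":[-3,-0.8,0],"spin":0,"claw":1}]'
python3 -m jog '[{"delta_pos":[-1,-0.3,0],"spin":0,"claw":1},{"delta_pos":[-1,-0.3,0],"spin":0,"claw":1}]'
python3 -m jog '[{"delta_pos":[-1,-0.3,0],"spin":0,"claw":1},{"delta_pos":[-1,-0.3,0],"spin":0,"claw":1}]'
```

```text
clock: 6.65
position: [0.6565, 0.0592, 0.0188]
tool_rot: [3.141, -0.0, 0.272]
force: [0.1, -0.6, -2.1]
grip_width: 0.0206
clock: 6.85
position: [0.6554, 0.0589, 0.0188]
tool_rot: [3.141, -0.0, 0.272]
force: [0.2, 0.3, -2.3]
grip_width: 0.0212
clock: 7.05
position: [0.6543, 0.0585, 0.0187]
tool_rot: [3.141, -0.0, 0.272]
force: [0.5, 0.6, -3.3]
grip_width: 0.0209
```

```bash
python3 -m jog '[{"delta_pos":[-1,-0.3,0],"spin":0,"claw":1},{"delta_pos":[-1,-0.3,0],"spin":0,"claw":1}]'
python3 -m jog '[{"delta_pos":[-0.7,-0.2,0],"spin":0,"claw":1},{"delta_pos":[-0.7,-0.2,0],"spin":0,"claw":1}]'
```

```text
clock: 7.25
position: [0.6533, 0.0582, 0.0188]
tool_rot: [3.141, -0.001, 0.272]
force: [1.0, 0.2, -2.1]
grip_width: 0.0209
clock: 7.45
position: [0.6533, 0.0582, 0.0191]
tool_rot: [3.141, -0.002, 0.272]
force: [5.4, 0.5, -2.6]
grip_width: 0.0206
```

Home contact felt (5.4 N). Lowering onto the foot.

```bash
python3 -m jog '[{"delta_pos":[0,0,-1],"spin":0,"claw":1},{"delta_pos":[0,0,-2],"spin":0,"claw":1},{"delta_pos":[0,0,-2],"spin":0,"claw":1}]'
python3 -m jog '[{"delta_pos":[0,0,-0.7],"spin":0,"claw":1},{"delta_pos":[0,0,-0.7],"spin":0,"claw":1}]'
```

```text
clock: 7.75
position: [0.6533, 0.0583, 0.017]
tool_rot: [3.141, -0.002, 0.272]
force: [2.9, 0.2, -0.9]
grip_width: 0.0209
clock: 7.95
position: [0.6533, 0.0583, 0.0166]
tool_rot: [3.141, -0.002, 0.272]
force: [0.5, 1.2, 5.0]
grip_width: 0.0209
```

```bash
python3 -m jog '[{"delta_pos":[-0.7,-0.2,0],"spin":0,"claw":1},{"delta_pos":[-0.7,-0.2,0],"spin":0,"claw":1}]'
python3 -m jog '[{"delta_pos":[0,0,0],"spin":0,"claw":0.6},{"delta_pos":[0,0,0],"spin":0,"claw":0.5},{"delta_pos":[0,0,0],"spin":0,"claw":0.5},{"delta_pos":[0,0,0],"spin":0,"claw":0.5}]'
python3 -c "
from h import *
o=bot.observe();print(o['force'],o['moment'],o['qpos'])"
```

```text
clock: 8.15
position: [0.6533, 0.0582, 0.0169]
tool_rot: [3.141, -0.004, 0.272]
force: [5.2, 2.1, -1.3]
grip_width: 0.0207
clock: 8.55
position: [0.653, 0.0581, 0.0167]
tool_rot: [3.141, -0.003, 0.272]
force: [1.0, 0.4, 0.3]
grip_width: 0.0424
[1.02946912 0.41105509 0.30546681] [ 0.05333712 -0.00764424  0.04611162] [-0.10787025  0.83471359 -0.11111455  1.63847164  0.13353587  0.67268499
 -1.58624368]
```

Gauge released. Now up and over the collar, turning the wrist counter-clockwise to leave range for the clockwise screwing.

```bash
python3 -m jog '[{"delta_pos":[0,0,15],"spin":0,"claw":0.5},{"delta_pos":[0,0,45],"spin":0,"claw":0.3},{"delta_pos":[0,0,85],"spin":0,"claw":0},{"delta_pos":[0,0,125],"spin":0.15,"claw":0},{"delta_pos":[0,0,150],"spin":0.3,"claw":0},{"delta_pos":[0,0,150],"spin":0.45,"claw":0},{"delta_pos":[0,0,150],"spin":0.6,"claw":0},{"delta_pos":[0,0,150],"spin":0.75,"claw":0}]'
python3 -m jog '[{"delta_pos":[-10,-3,0],"spin":0.15,"claw":0},{"delta_pos":[-20,-6,0],"spin":0.3,"claw":0},{"delta_pos":[-30,-9,0],"spin":0.45,"claw":0},{"delta_pos":[-40,-12,0],"spin":0.6,"claw":0},{"delta_pos":[-50,-15,0],"spin":0.75,"claw":0},{"delta_pos":[-60,-18,0],"spin":0.9,"claw":0},{"delta_pos":[-70,-21,0],"spin":1.05,"claw":0},{"delta_pos":[-75,-21,0],"spin":1.2,"claw":0}]'
python3 -m jog '[{"delta_pos":[0,0,0],"spin":0.15,"claw":0},{"delta_pos":[0,0,0],"spin":0.3,"claw":0},{"delta_pos":[0,0,0],"spin":0.45,"claw":0},{"delta_pos":[0,0,0],"spin":0.6,"claw":0},{"delta_pos":[0,0,0],"spin":0.75,"claw":0},{"delta_pos":[0,0,0],"spin":0.9,"claw":0},{"delta_pos":[0,0,0],"spin":1.05,"claw":0},{"delta_pos":[0,0,0],"spin":1.2,"claw":0}]'
python3 - <<'E'
from foot import *
o=bot.observe(); print(o['position'],o['tool_rot'],o['qpos'][6])
c=cam('wrist'); im=eyes.grab_frame('wrist'); pickle.dump(c,open('w4.pkl','wb')); cv2.imwrite('pics/w4r.png',im); cv2.imwrite('pics/w4.png',cv2.resize(im,(800,600),interpolation=cv2.INTER_CUBIC)); print(c[2])
print(proj(c,[.5775,.0371,.0775])*800/512,proj(c,[.5775,.0371,.01])*800/512)
for z in (.044,.047,.05,.053): foot(cam('scene'),cv2.imread('pics/s2r.png'),2,f'flange top z{z}',.025,z)
E
```

```text
clock: 9.35
position: [0.6531, 0.0579, 0.1683]
tool_rot: [3.139, -0.003, 1.028]
force: [0.7, -0.2, -0.5]
grip_width: 0.0854
clock: 10.15
position: [0.5775, 0.0361, 0.1694]
tool_rot: [3.14, -0.002, 2.227]
force: [-0.5, -0.5, -0.1]
grip_width: 0.0849
clock: 10.95
position: [0.5775, 0.0356, 0.1704]
tool_rot: [3.141, -0.002, -2.856]
force: [-0.0, -0.5, -0.7]
grip_width: 0.085
[0.5775 0.0356 0.1704] [ 3.1414 -0.0015 -2.8558] 1.1569896649492921
[0.5144 0.0184 0.3134]
[397.5373 298.1339] [397.4888 272.7526]
flange top z0.044 [0.5765 0.0352 0.0274] 85 rms 0.0016721172093498052
flange top z0.047 [0.5774 0.0369 0.0272] 87 rms 0.0018051554563837868
flange top z0.05 [0.5785 0.0383 0.0271] 86 rms 0.0016938875898304653
flange top z0.053 [0.5791 0.0398 0.027 ] 86 rms 0.0018512069132789791
```

View pics/w4.png

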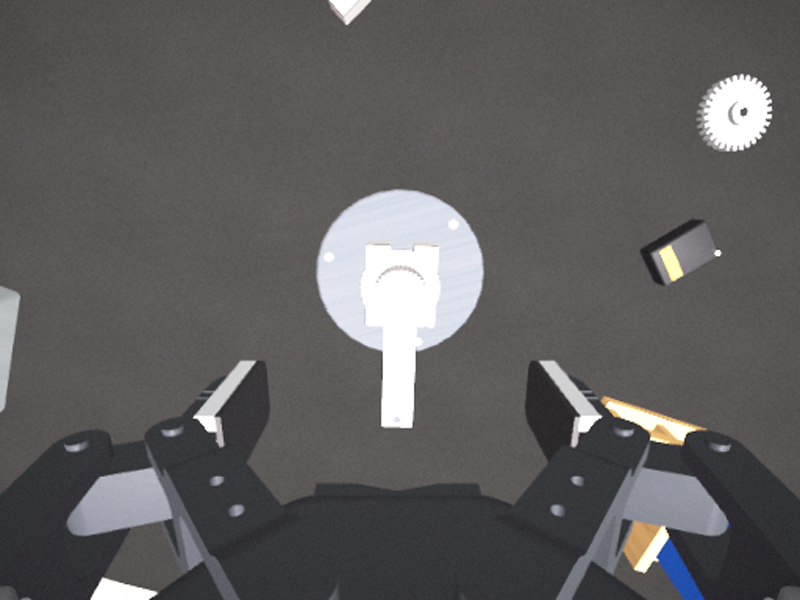

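The gauge is seated: post in the slot, fork under the collar, handle end at (397,427), foot centred at (400,270). Refining the axis, then adding a bit more wrist range and descending.

```bash
python3 - <<'E'
from foot import *
c=pickle.load(open('w4.pkl','rb')); im=cv2.imread('pics/w4r.png')
foot(c,im,2,'foot w4')
E
python3 -m jog '[{"delta_pos":[0,1.5,-10],"spin":0.15,"claw":0},{"delta_pos":[0,1.5,-30],"spin":0.3,"claw":0},{"delta_pos":[0,1.5,-50],"spin":0.45,"claw":0},{"delta_pos":[0,1.5,-70],"spin":0.5,"claw":0},{"delta_pos":[0,1.5,-70],"spin":0.5,"claw":0},{"delta_pos":[0,1.5,-70],"spin":0.5,"claw":0}]'
```

```text
foot w4 [0.5785 0.0387 0.0596] 85 rms 0.0003705817580693039
clock: 11.6
position: [0.5777, 0.0369, 0.101]
tool_rot: [-3.141, -0.002, -2.35]
force: [0.4, -0.3, 0.1]
grip_width: 0.0856
```

```bash
python3 -m jog '[{"delta_pos":[0.5,1,-20],"spin":0,"claw":0},{"delta_pos":[0.5,1,-38],"spin":0,"claw":0.2},{"delta_pos":[0.5,1,-45],"spin":0,"claw":0.35},{"delta_pos":[0.5,1,-45],"spin":0,"claw":0.45},{"delta_pos":[0.5,1,-45],"spin":0,"claw":0.5},{"delta_pos":[0.5,1,-45],"spin":0,"claw":0.5}]' 20
python3 -m jog '[{"delta_pos":[0,0,0],"spin":0,"claw":0.6},{"delta_pos":[0,0,0],"spin":0,"claw":0.7},{"delta_pos":[0,0,0],"spin":0,"claw":0.8},{"delta_pos":[0,0,0],"spin":0,"claw":1},{"delta_pos":[0,0,0],"spin":0,"claw":1}]' 20
python3 -c "
from h import *
o=bot.observe();print(o['force'],o['moment'],o['qpos'])"
```

```text
clock: 12.2
position: [0.5785, 0.038, 0.0566]
tool_rot: [-3.141, -0.001, -2.35]
force: [-0.7, -0.5, -0.1]
grip_width: 0.0426
clock: 12.7
position: [0.5787, 0.0381, 0.0571]
tool_rot: [-3.141, -0.001, -2.35]
force: [-1.2, -0.6, 6.0]
grip_width: 0.0308
[-1.24702827 -0.59536933  6.01913647] [-0.1171822   0.1960401   0.03262978] [ 0.44019415  0.87130751 -0.92184479  1.8116787   0.87059556  0.92497979
  1.4779437 ]
```

Well centred, but the tips touch the flange slightly (6 N); re-grip 1.5 mm higher.

```bash
python3 -m jog '[{"delta_pos":[0,0,0],"spin":0,"claw":0.55},{"delta_pos":[0,0,1.5],"spin":0,"claw":0.55},{"delta_pos":[0,0,1.5],"spin":0,"claw":0.6},{"delta_pos":[0,0,1.5],"spin":0,"claw":0.7},{"delta_pos":[0,0,1.5],"spin":0,"claw":1},{"delta_pos":[0,0,1.5],"spin":0,"claw":1},{"delta_pos":[0,0,1.5],"spin":0,"claw":1},{"delta_pos":[0,0,1.5],"spin":0,"claw":1}]' 60
python3 -c "
from h import *
o=bot.observe();print(o['force'],o['moment'])"
```

```text
clock: 13.5
position: [0.5788, 0.0382, 0.0589]
tool_rot: [-3.14, -0.001, -2.35]
force: [-2.0, -0.1, 8.1]
grip_width: 0.0297
[-2.04545021 -0.08560992  8.08257768] [-0.15701626  0.4531292  -0.01793714]
```

```bash
cat > m.py <<'E'
from h import *
np.set_printoptions(precision=3,suppress=True)
o=bot.observe(); print('z',o['position'],'yaw %.4f q7 %.3f'%(o['tool_rot'][2],o['qpos'][6]),'F',o['force'],'M',o['moment'],'w %.4f'%o['grip_width'])
E
python3 -m jog '[{"delta_pos":[0,0,0],"spin":-0.12,"claw":1},{"delta_pos":[0,0,-0.6],"spin":-0.24,"claw":1},{"delta_pos":[0,0,-1.2],"spin":-0.36,"claw":1},{"delta_pos":[0,0,-1.8],"spin":-0.48,"claw":1}]'; python3 m.py
python3 -m jog '[{"delta_pos":[0,0,0],"spin":0,"claw":1}]' >/dev/null; python3 m.py
```

```text
clock: 13.9
position: [0.5789, 0.0379, 0.0569]
tool_rot: [-3.14, -0.001, -2.835]
force: [1.4, -1.0, -1.9]
grip_width: 0.0294
z [0.579 0.038 0.057] yaw -2.8353 q7 1.049 F [ 1.42  -1.034 -1.889] M [-0.194 -0.218  0.152] w 0.0294
z [0.579 0.038 0.057] yaw -2.8376 q7 1.047 F [-0.18   0.13  -2.637] M [ 0.119 -0.127 -0.112] w 0.0292
```

```bash
python3 -m jog '[{"delta_pos":[0,0,-0.6],"spin":-0.12,"claw":1},{"delta_pos":[0,0,-1.1],"spin":-0.24,"claw":1},{"delta_pos":[0,0,-1.7],"spin":-0.36,"claw":1},{"delta_pos":[0,0,-2.3],"spin":-0.48,"claw":1},{"delta_pos":[0,0,-2.9],"spin":-0.6,"claw":1},{"delta_pos":[0,0,-3.4],"spin":-0.72,"claw":1},{"delta_pos":[0,0,-4.0],"spin":-0.84,"claw":1},{"delta_pos":[0,0,-4.6],"spin":-0.96,"claw":1}]'; python3 m.py
python3 -m jog '[{"delta_pos":[0,0,-0.3],"spin":-0.06,"claw":1},{"delta_pos":[0,0,-0.6],"spin":-0.12,"claw":1},{"delta_pos":[0,0,-0.9],"spin":-0.18,"claw":1},{"delta_pos":[0,0,-1.1],"spin":-0.24,"claw":1},{"delta_pos":[0,0,-1.4],"spin":-0.3,"claw":1}]'; python3 m.py
```

```text
clock: 14.8
position: [0.5788, 0.0374, 0.0522]
tool_rot: [-3.139, -0.001, 2.485]
force: [0.6, -2.4, 1.6]
grip_width: 0.0289
z [0.579 0.037 0.052] yaw 2.4845 q7 0.222 F [ 0.634 -2.429  1.554] M [-0.635  0.088  0.188] w 0.0289
clock: 15.3
position: [0.5787, 0.0372, 0.0507]
tool_rot: [-3.138, -0.001, 2.186]
force: [-0.5, -2.5, 2.1]
grip_width: 0.0294
z [0.579 0.037 0.051] yaw 2.1862 q7 -0.024 F [-0.489 -2.464  2.071] M [-0.39   0.068  0.095] w 0.0294
```

```bash
cat >> m.py <<'E'
import sys
if len(sys.argv)>1 and o['moment'][2]>float(sys.argv[1]): print('STOP'); sys.exit(1)
E
J="python3 -m jog"
for i in 1; do
$J '[{"delta_pos":[0,0,-0.1],"spin":-0.025,"claw":1},{"delta_pos":[0,0,-0.2],"spin":-0.05,"claw":1},{"delta_pos":[0,0,-0.2],"spin":-0.05,"claw":1}]' >/dev/null; python3 m.py 0.17 || break
$J '[{"delta_pos":[0,0,-0.1],"spin":-0.025,"claw":1},{"delta_pos":[0,0,-0.3],"spin":-0.05,"claw":1},{"delta_pos":[0,0,-0.3],"spin":-0.05,"claw":1}]' >/dev/null; python3 m.py 0.17 || break
$J '[{"delta_pos":[0,0,-0.1],"spin":-0.025,"claw":1},{"delta_pos":[0,0,-0.2],"spin":-0.05,"claw":1},{"delta_pos":[0,0,-0.2],"spin":-0.05,"claw":1}]' >/dev/null; python3 m.py 0.17 || break
$J '[{"delta_pos":[0,0,-0.1],"spin":-0.025,"claw":1},{"delta_pos":[0,0,-0.3],"spin":-0.05,"claw":1},{"delta_pos":[0,0,-0.3],"spin":-0.05,"claw":1}]' >/dev/null; python3 m.py 0.17 || break
done
```

```text
z [0.579 0.037 0.051] yaw 2.1372 q7 -0.064 F [-0.31  -2.536  2.897] M [-0.349  0.088  0.099] w 0.0296
z [0.579 0.037 0.051] yaw 2.0865 q7 -0.105 F [-0.787 -2.624  7.447] M [-0.417  0.347  0.214] w 0.0295
STOP
```

```bash
sed -i 's/precision=3/precision=4/' m.py; python3 m.py; python3 -m jog '[{"delta_pos":[0,0,0],"spin":0,"claw":1},{"delta_pos":[0,0,0],"spin":0,"claw":1}]' >/dev/null; python3 m.py
python3 -m jog '[{"delta_pos":[0,0,0.3],"spin":0,"claw":1},{"delta_pos":[0,0,0.3],"spin":0,"claw":1}]' >/dev/null; python3 m.py;python3 -m jog '[{"delta_pos":[0,0,0],"spin":0,"claw":1},{"delta_pos":[0,0,0],"spin":0,"claw":1}]' >/dev/null; python3 m.py
```

```text
z [0.5787 0.0371 0.0505] yaw 2.0865 q7 -0.105 F [-0.7873 -2.6241  7.4475] M [-0.4166  0.3474  0.2135] w 0.0295
z [0.5786 0.0371 0.0506] yaw 2.0867 q7 -0.105 F [-1.0021 -0.9678  4.3907] M [-0.3176  0.1595  0.2776] w 0.0296
z [0.5786 0.0371 0.0506] yaw 2.0866 q7 -0.105 F [ 1.8053 -0.7761 -3.2822] M [-0.1948 -0.3294  0.1778] w 0.0292
z [0.5786 0.0372 0.0506] yaw 2.0867 q7 -0.105 F [ 1.1513 -0.7297 -0.4544] M [-0.2423 -0.2572  0.1956] w 0.0292
```

```bash
cat > avg.py <<'E'
from h import *
np.set_printoptions(precision=4,suppress=True)
L=[]
for i in range(5):
    eyes.grab_frame('scene'); o=bot.observe(); L.append([*o['force'],*o['moment'],o['position'][2],o['tool_rot'][2],o['clock']])
L=np.array(L); print('F',L[:,:3].mean(0),'Mz %.3f'%L[:,5].mean(),L[:,5],'z %.5f yaw %.4f t %.2f'%tuple(L[:,6:].mean(0)))
E
python3 avg.py
python3 -m jog '[{"delta_pos":[0,0,-0.1],"spin":-0.02,"claw":1}]' >/dev/null; python3 m.py; python3 avg.py
```

```text
F [ 0.7032 -1.5976 -1.6453] Mz 0.198 [0.189  0.1899 0.2064 0.2356 0.167 ] z 0.05062 yaw 2.0866 t 16.65
z [0.5786 0.0371 0.0506] yaw 2.0661 q7 -0.122 F [-0.3637 -1.595   2.4974] M [-0.259   0.0235  0.3817] w 0.0293
F [-0.3031 -1.2518  1.5066] Mz 0.218 [0.3124 0.2611 0.1944 0.1604 0.1629] z 0.05060 yaw 2.0658 t 17.00
```

Contact is felt. Before touch, torque was 0.095 moving and 0.10 held. It is now 0.38 at the end of the last 0.02 rad step, settling to about 0.2. The excess of about 0.23 N m over drag, at 0.02–0.03 N m/N, gives about 8–11 N. It is also only about 0.07 rad past first touch, so I'll stop, release and withdraw.

```bash
python3 -m jog '[{"delta_pos":[0,0,0],"spin":0,"claw":0.55},{"delta_pos":[0,0,0],"spin":0,"claw":0.5},{"delta_pos":[0,0,0],"spin":0,"claw":0.4},{"delta_pos":[0,0,0],"spin":0,"claw":0.3},{"delta_pos":[0,0,0],"spin":0,"claw":0.2}]'; python3 m.py
python3 -m jog '[{"delta_pos":[0,0,15],"spin":0,"claw":0},{"delta_pos":[0,0,45],"spin":0,"claw":0},{"delta_pos":[0,0,85],"spin":0,"claw":0},{"delta_pos":[0,0,120],"spin":0,"claw":0},{"delta_pos":[0,0,120],"spin":0,"claw":0},{"delta_pos":[0,0,120],"spin":0,"claw":0}]'
python3 - <<'E'
from foot import *
c=cam('wrist'); im=eyes.grab_frame('wrist'); cv2.imwrite('pics/w5.png',cv2.resize(im,(800,600),interpolation=cv2.INTER_CUBIC)); pickle.dump(c,open('w5.pkl','wb'))
foot(c,im,2,'foot w5'); print(proj(c,[.5785,.038,.01])*800/512)
E
```

```text
clock: 17.6
position: [0.5786, 0.0372, 0.0506]
tool_rot: [-3.138, -0.001, 2.067]
force: [0.8, 0.5, -1.0]
grip_width: 0.0684
z [0.5786 0.0372 0.0506] yaw 2.0666 q7 -0.121 F [ 0.7949  0.5075 -0.9966] M [-0.0611 -0.0154  0.0598] w 0.0684
clock: 18.2
position: [0.5789, 0.0371, 0.1721]
tool_rot: [-3.14, 0.0, 2.067]
force: [-0.3, -0.4, -0.2]
grip_width: 0.0854
foot w5 [0.5785 0.0391 0.0596] 84 rms 0.0009961159559978322
[395.9781 271.8863]
```

View pics/w5.png

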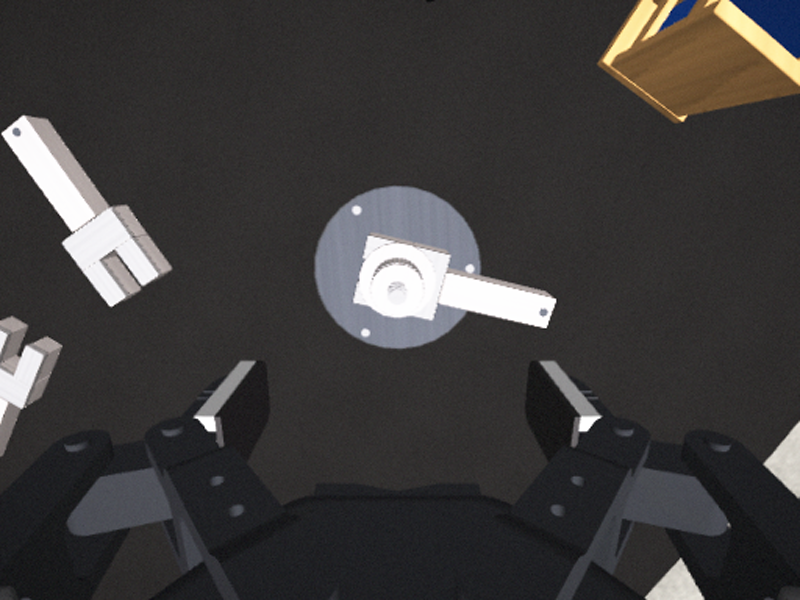

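Hands are off and the gauge still sits under the collar: handle end about (550,313), foot centre (398,268). I'll check seat depth and collar height by overlaying predicted outlines.

```bash
python3 - <<'E'
from foot import *
c=pickle.load(open('w5.pkl','rb')); 
im=eyes.grab_frame('wrist'); c=cam('wrist')
off=np.array([.5785,.0391])   # camera-biased axis from foot fit
s=512/800
for u,v in [(555,298),(546,328),(370,235),(355,303)]:
    P=onz(c,u*s-.2,v*s-.2,.032); d=(P[:2]-off)*1e3; print((u,v),d,np.hypot(*d),np.degrees(np.arctan2(d[1],d[0])))
u0,v0,w,h,k=215,140,80,70,8
g=im[v0:v0+h,u0:u0+w].astype(float); g=np.clip((g-90)*255/165,0,255)**2.5/255**1.5
big=cv2.resize(g.astype(np.uint8),None,fx=k,fy=k,interpolation=cv2.INTER_CUBIC)
t=np.linspace(0,2*np.pi,90)
def circ(r,z,col):
    Q=[(proj(c,[off[0]+r*np.cos(a),off[1]+r*np.sin(a),z])-[u0,v0]+.5)*k for a in t]; cv2.polylines(big,[np.int32(Q)],True,col,1)
circ(.006,.0775,(255,0,255))
for un,col in [(.033,(0,0,255)),(.038,(0,200,0))]:
    circ(.016,un+.029,col); circ(.025,un+.005,col)
cv2.imwrite('pics/w5c.png',big)
E
```

```text
(555, 298) [99.4388 39.0675] 106.83796291501396 21.448842141354383
(546, 328) [105.9952  18.1676] 107.54093618647504 9.72601523257808
(370, 235) [-30.2022  17.0151] 34.66534895436555 150.60421947305625
(355, 303) [-17.9009 -28.6001] 33.740286202883766 -122.04263378252581
```

View pics/w5c.png

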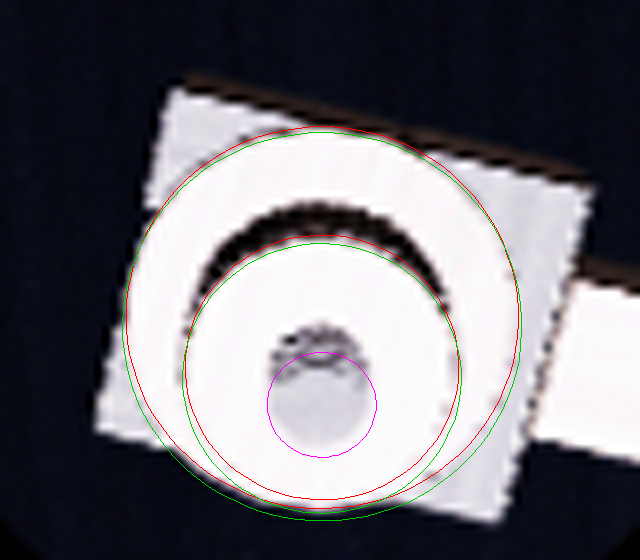

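Crop: the post is centred at about (320,395), 8 px above its predicted outline. With that offset applied, the hub and flange edges put the underside at about 34–35 mm, in line with the 32–34.5 mm shoe. The handle lies at yaw 0.272 as placed, and the tips are 24.7 mm past the axis (25 expected when home). Handing in.

```bash
python3 -c "
from workcell import bot
print(bot.job_done(), bot.observe()['clock'])"
```

```text
the job is handed in; nothing more can be done
the job is handed in; nothing more can be done
```

I slid the farthest of the four look-alike gauges onto the stand's foot and let go of it, with the post home in its slot. I then screwed the collar down until it nipped the gauge. The job was handed in at about 18.3 s on the robot's clock with the gripper open and clear.

**Gauge seating:** I felt the slot wall meet the post at about 5 N, and felt the gauge come down on the foot at about 5 N. In the last picture its yaw was unchanged. The prong tips were 24.7 mm past the post axis, where 25 mm is expected when home. The handle end measured 106.6 mm from the axis instead of 109 mm, which I put down to camera error.

**Collar nip:** Torque held at about 0.10 N m before contact, rose to 0.38 N m at the end of the last small turn, then settled to between 0.16 and 0.22 N m. That suggests roughly 7–15 N. The force is inferred, not measured directly, because the friction factor is only known within a range and the torque readings are noisy.

**Checks that disagreed:**
- **Hand height:** The hand stopped descending over the last 0.12 rad of turning, about 0.6 mm short of what the thread would give. The fingers may have slipped a little on the hub.
- **Collar height:** My first picture-based height for the collar would have put contact about 3 mm lower than where I felt it. The last picture put the underside at about 34–35 mm above the table, which fits the 32–34.5 mm expected for the shoe.

I did not go near the other things on the table. I did not measure their final positions.

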